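# Take the flat nozzle off the nozzle carousel

### The job

Turn the nozzle carousel by pushing its posts until the hot-air nozzle with the wide flat mouth stands at the front, at the pointer post. Unscrew it there (a part-turn anticlockwise seen from above), lift it out and stand it upright on the floor of the aluminium tray. Leave the other three nozzles screwed home and do not disturb the things lying about on the bench.

Things in the scene. Friction and masses are not known exactly. Their poses are not given: they have to be found in the camera images.
- nozzle_fan: the nozzle to take off: steel, 79 mm tall, 0.10-0.21 kg, with a wide flat slot mouth on top (50 mm along x by 12 mm). Origin at the centre of its foot, z up. From the foot up: spigot 31 mm diameter with two locking lugs along x (51 mm over both, z 0-6 mm), flange 46 mm diameter (z 19-23), grip block (z 23-63, see point fan_grip), mouth (z 63-79).
- fan_grip (a point): centre of that nozzle's grip block, 43 mm above its foot on its axis. The block is 40 mm along the nozzle's x, 30 mm along its y (pinch across y) and 40 mm high. Axes as the nozzle's.
- fan_foot (a point): foot of that nozzle. Screwed home, its x is parallel to the x of point hub. Turned anticlockwise from above relative to the disc, it lifts straight out between about 55 and 75 degrees (65 is the middle); a stop ends the turn near 76. It turns easily (only its weight rubs), does not rise while turning, has about 2 mm of play; the foot lies 16 mm deep in the socket.
- nozzle_square: same nozzle but with a square mouth, 26 mm. Stays screwed home.
- nozzle_round: same nozzle but with one round tube as mouth, 16 mm diameter. Stays screwed home.
- nozzle_twin: same nozzle but with two round tubes as mouth, 12 mm diameter, 22 mm apart along x. Stays screwed home.
- carousel (a joint): turn of the carousel disc about its vertical axis, rad, anticlockwise from above positive, 0 at the start of the episode; turns both ways, no end stop within a whole turn. A friction brake of 0.4 N m holds it where it is left (about 3.6 N at a post moves it).
- hub (a point): centre of the top face of the carousel disc, on its axis, 50 mm above the table; turns with the disc. Disc 254 mm diameter, 12 mm thick; cap 48 mm diameter, 30 mm high in its middle. Four sockets (rings 64 mm diameter, 16 mm high) lie 80 mm from the axis along its +x, +y, -x, -y; which nozzle is in which varies. Nozzle feet rest on the disc's face, in the sockets.
- front (a point): the front position, fixed to the stand: a point 80 mm from the carousel axis, level with the disc's face, on the line from the axis to the stand's one upright aluminium pointer post (158 mm from the axis, 63 mm tall, on the robot's side). A nozzle is at the front when its axis stands over this point.
- tray: fixed open aluminium tray, 150 mm along its x by 120 mm along its y, 18 mm high, walls 4 mm, floor 4 mm thick; origin at the centre of its underside, z up.
- flask: amber flask, 60 mm diameter, 130 mm tall, standing; origin at its foot. Leave alone.
- phone: phone lying flat, light grey with a black screen, 72 x 150 x 9 mm. Leave alone.
- screwdriver: grey screwdriver, 170 mm, lying along its x. Leave alone.
- paste_jar: white jar, 56 mm diameter, 50 mm tall; origin at its foot. Leave alone.
- tweezers: steel tweezers lying flat, 120 mm long. Leave alone.
- post_0 (a point): top centre of turning post 0 of the carousel: a black upright pin, 14 mm diameter, 55 mm tall (top 105 mm above the table), 112 mm from the axis, midway between two sockets; push it sideways to turn the disc.
- post_1 (a point): top centre of turning post 1 of the carousel: a black upright pin, 14 mm diameter, 55 mm tall (top 105 mm above the table), 112 mm from the axis, midway between two sockets; push it sideways to turn the disc.
- post_2 (a point): top centre of turning post 2 of the carousel: a black upright pin, 14 mm diameter, 55 mm tall (top 105 mm above the table), 112 mm from the axis, midway between two sockets; push it sideways to turn the disc.
- post_3 (a point): top centre of turning post 3 of the carousel: a black upright pin, 14 mm diameter, 55 mm tall (top 105 mm above the table), 112 mm from the axis, midway between two sockets; push it sideways to turn the disc.
Not all that is in view belongs to the job. What is shaped like the nozzle_round but blue or green is not meant.

How it is judged:
On the way, in this order (a step that is already met when the one before it is completed fails the run):
1. the flat-mouthed nozzle stands at the front position (within 12 mm), still screwed home (horizontal distance between nozzle_fan and front below 0.012 m and angle between the x axis of nozzle_fan and the x axis of hub, either way round below 0.45 rad and velocity of joint carousel between -0.1 and 0.1 rad/s), for 0.2 s.
2. it is unscrewed there (turned over 40 degrees in its socket, within 20 mm of the front position) (horizontal distance between nozzle_fan and front below 0.02 m and angle between the x axis of nozzle_fan and the x axis of hub, either way round above 0.7 rad and z of nozzle_fan in the frame of hub below 0.012 m).
3. it is lifted out of the socket (z of nozzle_fan in the frame of hub above 0.03 m).
At the end, for the whole second after the job is handed in: The flat-mouthed nozzle stands upright (within 7 degrees), released and at rest on the tray's floor, its axis within 55 mm (along the tray's x) and 42 mm (along y) of the tray's centre; the carousel is still; the other three nozzles sit in their sockets, turned less than 28 degrees from home (x of nozzle_fan in the frame of tray between -0.055 and 0.055 m and y of nozzle_fan in the frame of tray between -0.042 and 0.042 m and height (world z) of nozzle_fan below 0.009 m and angle between nozzle_fan's own z axis and vertical below 0.12 rad and linear speed of nozzle_fan below 0.03 m/s and velocity of joint carousel between -0.1 and 0.1 rad/s and angle between the x axis of each of nozzle_square, nozzle_round, nozzle_twin and the x axis of hub, either way round below 0.5 rad and z of each of nozzle_square, nozzle_round, nozzle_twin in the frame of hub below 0.008 m and horizontal distance between each of nozzle_square, nozzle_round, nozzle_twin and hub below 0.09 m); the robot touches nothing.
It fails at once if a thing lying about (flask, phone, screwdriver, jar, tweezers) is moved more than 40 mm (distance of any of flask, phone, screwdriver, paste_jar, tweezers from where it was at the start of the episode above 0.04 m).
It also fails if it takes over 72 s, if anything falls off the work surface, if the arm or the gripper's body presses on something with over 40 N, if the wrist force passes 120 N, or if a joint passes its speed limit or range.

### The arm

A 7-joint arm with a two-finger parallel gripper is mounted at the origin on the work surface. World frame = base frame: x ahead of the robot, y to its left, z up, the work surface at z = 0. Lengths are in m, angles in rad, forces in N, time in s.
With the tool pointing down it reaches from about 0.4 to 0.85 m from the base axis. Payload 4.5 kg.
Tool frame: the origin (TCP) lies on the centre line of the jaws, within the pads' length; the fingertips stand 14 mm ahead of it and the grasp point (between the pads) lies 5 mm behind it (nose_length is the distance from the TCP to the fingertips, in m); x points along the fingers, y is the direction in which the jaws open and shut, and the axes are right-handed (so a half turn about x gives the same grasp; the last joint's range is limited). The gripper opens to 88 mm and grips with 3 to 60 N. Pads are 18 mm wide; open, the fingers measure 123 mm over their backs; the gripper's body (75 mm by 187 mm) begins 45 mm behind the grasp point.
Start: joints at [-1.178, 0.689, -0.195, 1.565, 0.157, 0.902, -0.215], TCP at [0.219, 0.585, 0.253] pointing down, gripper open.
Joint ranges: [-3.01, 3.01], [-0.46, 2.08], [-1.47, 1.51], [0.13, 2.56], [-1, 4.14], [0.04, 2.09], [-2.66, 2.66]. Speed limits (rad/s): [2.57, 2.57, 3.14, 3.14, 3.14, 3.14, 3.14].

### API

Orientations are given as a unit quaternion [x, y, z, w].
In Python, from plant import get_state, snapshot, camera_params, finish_job, boxes_of, silhouettes, spot_point, nose_length gives the robot as it stands.
- The arm moves only by the tool apply_moves, never from a script. Its arguments are lists of equal length, an entry for each row: "delta_pos": the shift along the tool's x, y, z in cm, a list of three; "yaw": the turn about the tool's x in rad; "gripper": the opening in per cent of the stroke, from 0 (shut) to 100 (fully open). A call has 1 to 10 rows; each row is the pose to reach, as a shift and turn from the pose measured when the call began, along the tool's axes at that moment; what a row does not reach only later rows make up. A row lasts 1/12 s, in which the tool goes at most 41.7 mm and 7.16 degrees, less where a joint would pass 70% of its speed; a pose out of reach is approached as far as the arm can. A call with a gripper value outside its range is refused whole. The fingers move at their own pace and stop on an object; "force" is the grip in N (left out, the last holds). Time passes only in rows, so rows that repeat a pose let the fingers close. It gives the time, the measured TCP pose, the force and the opening at its end, in the units of the state.
- get_state(): the state, without advancing time (a new reading comes with each control period).
- snapshot(name): name is "side" or "top" or "wrist"; returns the picture (384x512x3 uint8, red, green, blue); there is no depth.
- camera_params(name): a dict with "fovy" (degrees; the focal length in pixels is half the picture's height over the tangent of half this angle, whatever the lens; pixels are square), "cx", "cy" (the principal point, pixels), "position" and "orientation" of the camera in the world. Camera axes: x right, y down, z forward; pixel columns grow to the right and rows downward; lengths in m; the calibration is good to about 2 mm. A picture is of the moment at which its call begins: read the wrist's pose just before it. camera_params takes no time and is no camera call; for the wrist camera it gives the pose at the moment of the call.
- finish_job(): hands the job in, once; it reports no verdict.
Trained networks look in the newest picture that a camera, given by its name, has taken for a name from the list of things; names that differ only in an ending like _2 or _b are one class to them, and where a whole thing is asked for, a point or a joint stands for the part that bears it (a point fixed in the world has none). Each returns a list of dicts, best first, with "score" (0 to 1); they miss things now and then, are a little off and sometimes report something else, mostly with a low value. They report only what shows in the picture. A call takes as long as a camera call. They do not tell look-alikes from the thing itself.
- boxes_of(thing, camera): "bbox" ([left, top, width, height] in pixels, round what is visible of it).
- silhouettes(thing, camera): "mask" (384x512 bool, what is visible of it) and "bbox" ([left, top, width, height] in pixels, round what is visible of it).
- spot_point(thing, camera): "pixel" ([column, row] in pixels: a listed point, or the origin of a listed thing).
The state is a dict: "clock": time; "q": joint angles; "qd": joint speeds; "joint_torque": joint torques, N m; "tool_pos": TCP position; "eef_rot": TCP orientation; "contact_force": force on the tool from outside, world axes, zero at the start; "moment": the same for the moment, N m; "opening": opening from 0.0 (shut) to 1.0 (fully open).
Only numpy, scipy, OpenCV 4.12 (cv2) and the standard library are available. Lean on these libraries where they do the work, as an engineer would, in place of code of your own. Each camera call takes 0.05 s, during which the arm holds its last target.

## Working session

There is one attempt and no reset: what is moved stays moved. The work goes in short steps, Python scripts to look and compute and a tool call to move; the robot and the scene stay as the last step left them, time stands still between calls to the robot, and variables do not carry over. Pictures are saved under pics/ and viewed, and the job is handed in when it is done.

Besides the shell and the picture viewer there is one more tool, called as name(argument=value, ...), one argument or row to a line, values as JSON. apply_moves: Moves the arm, as the interface text tells. Its arguments: {"type":"object","properties":{"delta_pos":{"type":"array"},"yaw":{"type":"array"},"gripper":{"type":"array"},"force":{"type":"number"}},"required":["delta_pos","yaw","gripper"]}

```bash
ls; mkdir -p pics; python3 - <<'E'
from plant import *
import cv2
print(get_state(), nose_length if not callable(nose_length) else nose_length())
for n in ["side","top","wrist"]:
    im=snapshot(n); cv2.imwrite(f"pics/{n}0.png",im[:,:,::-1]); print(n,camera_params(n))
E
```

```text
pics
{'clock': 0.0, 'q': array([-1.17818952,  0.68999252, -0.19450181,  1.56638554,  0.15729308,
        0.90251046, -0.21512582]), 'qd': array([-0.00095782, -0.00098401, -0.00174296,  0.00117959, -0.00133129,
       -0.00077432, -0.00118932]), 'joint_torque': array([-1.43193574e-04, -5.27552354e+01, -1.26709767e+00, -1.53425592e+01,
       -5.26629179e-02,  6.37427627e-03,  1.58753055e-04]), 'tool_pos': array([0.21930171, 0.58458358, 0.25189332]), 'eef_rot': array([ 0.12549057,  0.69583074, -0.12683045,  0.69569083]), 'contact_force': array([ 0.95061172,  0.40458525, -0.94526799]), 'moment': array([ 0.00203255,  0.02414367, -0.02168561]), 'opening': 0.9983549748919929} 0.014
side {'fovy': 48.547623651046074, 'cx': 251.550596849725, 'cy': 191.84874246161183, 'position': array([ 0.08196451, -0.92196588,  1.05531277]), 'orientation': array([ 0.89542006, -0.20010981,  0.08381923, -0.3887844 ])}
top {'fovy': 42.61192739218941, 'cx': 253.48153918808535, 'cy': 187.19741854797908, 'position': array([0.38099097, 0.02171795, 1.38561257]), 'orientation': array([-0.69665417,  0.71491441, -0.04309867,  0.04138665])}
wrist {'fovy': 70.96859010964779, 'cx': 256.43962217994266, 'cy': 189.3091274217596, 'position': array([0.15474218, 0.60870291, 0.38340233]), 'orientation': array([0.81457711, 0.56472472, 0.07450781, 0.1095386 ])}
```

View pics/top0.png

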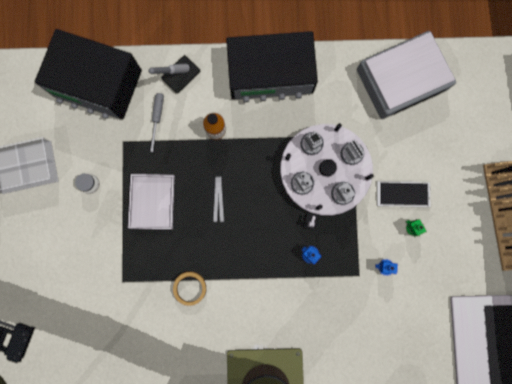

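View pics/side0.png

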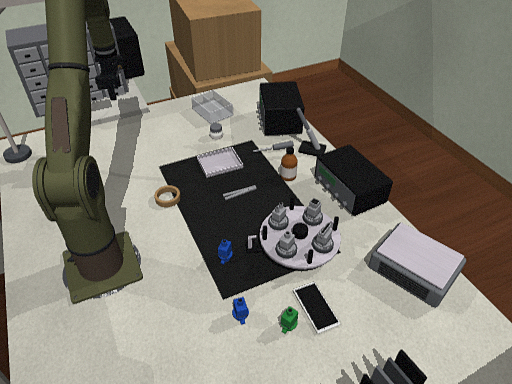

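View pics/wrist0.png

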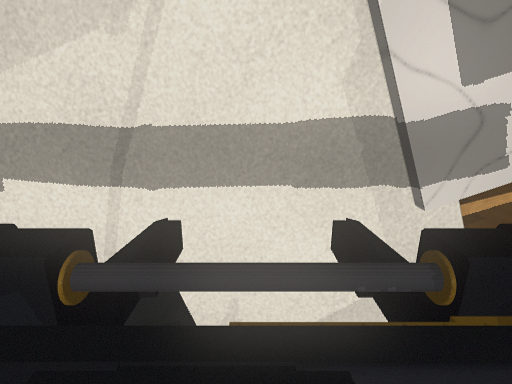

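```bash
cat > h.py <<'E'
import numpy as np, cv2
from scipy.spatial.transform import Rotation as R
from plant import *
def ray(n,px,p=None):
    p=p or camera_params(n); f=192/np.tan(np.radians(p['fovy']/2))
    d=R.from_quat(p['orientation']).apply([(px[0]-p['cx'])/f,(px[1]-p['cy'])/f,1]); return np.array(p['position']),d
def at_z(n,px,z,p=None):
    o,d=ray(n,px,p); return o+d*(z-o[2])/d[2]
def proj(n,X,p=None):
    p=p or camera_params(n); f=192/np.tan(np.radians(p['fovy']/2))
    c=R.from_quat(p['orientation']).inv().apply(np.array(X)-p['position']); return c[:2]/c[2]*f+[p['cx'],p['cy']]
def crop(n,im,box,k,name):
    l,t,w,h=box; c=cv2.resize(im[t:t+h,l:l+w],None,fx=k,fy=k,interpolation=cv2.INTER_CUBIC); cv2.imwrite(f'pics/{name}.png',c[:,:,::-1])
E
python3 - <<'E'
from h import *
im=cv2.imread('pics/top0.png')[:,:,::-1]; crop('top',im,(265,110,125,125),4.8,'topc')
im=cv2.imread('pics/side0.png')[:,:,::-1]; crop('side',im,(240,185,115,100),5,'sidec')
snapshot('top')
Z={'nozzle_fan':.05,'fan_grip':.093,'nozzle_square':.05,'nozzle_round':.05,'nozzle_twin':.05,'hub':.05,'front':.05,'tray':0,'post_0':.105,'flask':0,'phone':0,'screwdriver':.0,'paste_jar':0,'tweezers':0}
for c in ['top','side']:
  if c=='side': snapshot(c)
  for k,z in Z.items():
    for r in spot_point(k,c)[:4]:
        print(c,k,round(r['score'],2),np.round(r['pixel'],1),np.round(at_z(c,r['pixel'],z),3))
E
```

```text
top nozzle_fan 0.85 [350.4 155.1] [ 0.624 -0.253  0.05 ]
top fan_grip 0.7 [350.3 152.7] [ 0.622 -0.244  0.093]
top nozzle_square 0.5 [311.2 146.1] [ 0.651 -0.146  0.05 ]
top nozzle_round 0.71 [411.8 227.6] [ 0.42  -0.409  0.05 ]
top nozzle_round 0.64 [340.7 193.3] [ 0.518 -0.221  0.05 ]
top nozzle_round 0.58 [310.4 254.1] [ 0.356 -0.132  0.05 ]
top nozzle_round 0.51 [383.2 264.6] [ 0.323 -0.326  0.05 ]
top nozzle_twin 0.78 [303.  181.3] [ 0.554 -0.12   0.05 ]
top hub 0.66 [328.2 165.6] [ 0.596 -0.19   0.05 ]
top front 0.7 [218.9 199. ] [0.511 0.111 0.05 ]
top tray 0.67 [149.6 200.3] [0.518 0.311 0.   ]
top post_0 0.74 [370.7 176.1] [ 0.556 -0.292  0.105]
top post_0 0.74 [288.4 158.8] [ 0.608 -0.077  0.105]
top post_0 0.68 [319.4 202.7] [ 0.49  -0.154  0.105]
top post_0 0.61 [340.4 120.1] [ 0.709 -0.22   0.105]
top flask 0.96 [213.5 129. ] [0.719 0.127 0.   ]
top flask 0.72 [343.8 192.5] [ 0.526 -0.239  0.   ]
top phone 0.81 [402.5 194.9] [ 0.515 -0.405  0.   ]
top screwdriver 0.75 [157.7 123.1] [0.74  0.287 0.   ]
top paste_jar 0.72 [371.7 175.3] [ 0.573 -0.321  0.   ]
top paste_jar 
[... 932 characters left out ...]
   ]
side post_0 0.85 [334.5 218.5] [ 0.685 -0.217  0.105]
side post_0 0.83 [315.6 247. ] [ 0.575 -0.289  0.105]
side post_0 0.75 [265.3 225.7] [ 0.481 -0.153  0.105]
side post_0 0.69 [291.4 196.7] [ 0.613 -0.077  0.105]
side flask 0.92 [287.5 174.8] [0.717 0.128 0.   ]
side phone 0.93 [313.8 307.3] [ 0.511 -0.404  0.   ]
side phone 0.28 [290.9 196.5] [0.671 0.019 0.   ]
side screwdriver 0.58 [273.8 152.3] [0.733 0.273 0.   ]
side screwdriver 0.38 [239.9 192. ] [0.515 0.118 0.   ]
side paste_jar 0.56 [238.4 193.7] [0.507 0.113 0.   ]
side paste_jar 0.54 [216.8 135.1] [0.57  0.482 0.   ]
side paste_jar 0.18 [221.  160.5] [0.522 0.316 0.   ]
side tweezers 0.64 [243.6 195.9] [0.519 0.094 0.   ]
```

View pics/topc.png

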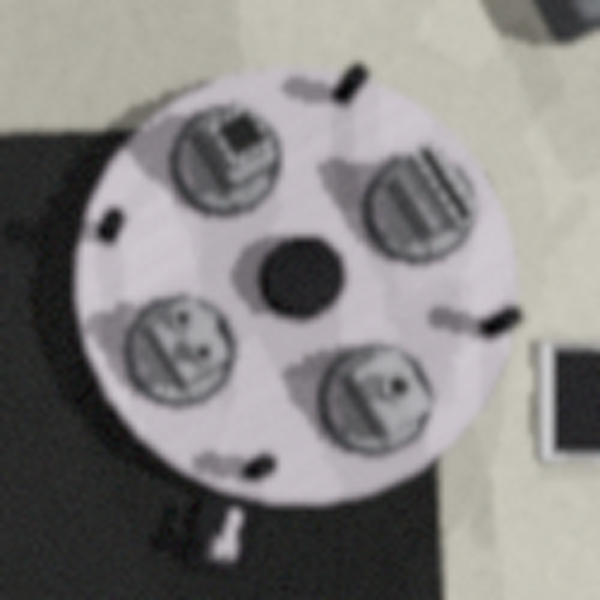

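View pics/sidec.png

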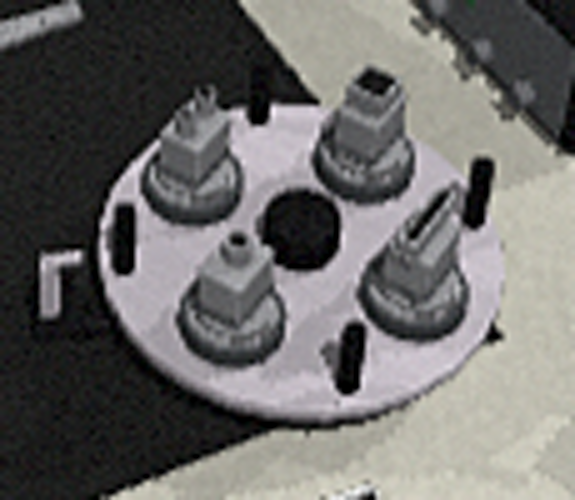

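```bash
python3 - <<'E'
from h import *
r=R.from_quat(get_state()['eef_rot']).as_matrix(); print(r.round(3))
print([at_z('top',(265+a/4.8,110+b/4.8),.063).round(3) for a,b in [(225,553),(237,515)]])
print(at_z('top',(265+225/4.8,110+553/4.8),.05), at_z('side',(240+52/5,185+262/5),.063), at_z('side',(240+50/5,185+315/5),.0))
top=np.array([[.556,-.292],[.608,-.077],[.49,-.154],[.709,-.22]]);side=np.array([[.575,-.289],[.613,-.077],[.481,-.153],[.685,-.217]])
for P in (top,side):
    # fit center, radius .112, angle
    from scipy.optimize import least_squares
    o=[2,0,1,3]
    Q=P
    base=[-107,73,163,-17] 
    f=lambda v:(np.array([[v[0]+.112*np.cos(v[2]+np.radians(b)),v[1]+.112*np.sin(v[2]+np.radians(b))] for b in base])-Q).ravel()
    s=least_squares(f,[.589,-.184,0],loss='soft_l1',f_scale=.004); print(s.x[:2],np.degrees(s.x[2])-107,f(s.x).round(3))
m=silhouettes('tray','top')
for x in m[:1]:
    c=cv2.minAreaRect(np.argwhere(x['mask'])[:,::-1].astype(np.float32)); b=cv2.boxPoints(c); print(c,[at_z('top',p,.018).round(3) for p in b])
E
```

```text
[[-0.     0.351  0.936]
 [ 0.     0.936 -0.351]
 [-1.     0.    -0.   ]]
[array([ 0.433, -0.137,  0.063]), array([ 0.454, -0.145,  0.063])]
[ 0.43366756 -0.13897865  0.05      ] [ 0.43616757 -0.14322124  0.063     ] [ 0.43885206 -0.1333392   0.        ]
[ 0.5923873  -0.18572243] -106.72724991980589 [ 0.004 -0.001  0.017 -0.001 -0.005  0.001 -0.009  0.002]
[ 0.58636915 -0.18395241] -105.36695405848477 [-0.018 -0.003  0.003  0.001 -0.003 -0.001  0.009  0.003]
((150.9756317138672, 201.63368225097656), (44.19809341430664, 54.382869720458984), 2.2025980949401855) [array([0.441, 0.367, 0.018]), array([0.593, 0.362, 0.018]), array([0.585, 0.238, 0.018]), array([0.433, 0.245, 0.018])]
```

```bash
cat >> h.py <<'E'
def rel(wps):
    """wps: list of (x,y,z,jawdeg)"""
    s=get_state(); r=R.from_quat(s['eef_rot']).as_matrix(); j=np.degrees(np.arctan2(r[1,1],r[0,1]))
    print('t',round(s['clock'],2),'tcp',s['tool_pos'].round(4),'jaw',round(j,1),'tilt',r[2,0].round(4),'q',s['q'].round(2),'F',s['contact_force'].round(1),'op',round(s['opening'],3))
    for w in wps:
        d=r.T@(np.array(w[:3])-s['tool_pos'])*100
        print(d.round(2).tolist(), round(np.radians(j-w[3]),3))
E
python3 -c "
from h import *
rel([(.52,.3,.25,20),(.558,-.292,.25,-16)])"
```

```text
t 1.7 tcp [0.2195 0.5852 0.2527] jaw 69.4 tilt -1.0 q [-1.18  0.69 -0.19  1.57  0.16  0.9  -0.22] F [0.4 0.2 0.5] op 1.001
[0.27, -16.15, 38.16] 0.863
[0.27, -70.25, 62.5] 1.491
```

apply_moves(
  delta_pos=[
    [0,-2,4],
    [0,-4,8],
    [0,-6,12],
    [0,-8,16],
    [0,-9.5,20],
    [0,-11.5,24],
    [0,-13,28],
    [0,-14.5,32],
    [0,-16,36],
    [0,-19,38],
  ],
  yaw=[0.1,0.2,0.3,0.4,0.5,0.6,0.7,0.8,0.9,1.0],
  gripper=[100,100,100,100,80,70,60,55,55,55],
)

```text
clock: 2.53
tool_pos: [0.507, 0.2843, 0.253]
eef_rot: [0.447, 0.549, -0.444, 0.549]
contact_force: [0.9, 0.3, -0.4]
opening: 0.569
```

```bash
python3 -c "
from h import *
rel([(.558,-.292,.20,-16)])"
```

```text
t 2.53 tcp [0.507  0.2843 0.253 ] jaw 11.9 tilt -1.0 q [-0.62  0.63  0.05  1.71 -0.04  0.8  -0.34] F [ 0.9  0.3 -0.4] op 0.569
[5.17, -6.91, 57.45] 0.487
```

apply_moves(
  delta_pos=[
    [0,0,4],
    [0,-0.5,8],
    [0,-1,12],
    [0,-1.5,16],
    [0,-2,20],
    [0,-3,24],
    [0,-4,28],
    [0,-5,32],
    [0,-5.5,36],
    [0,-6,40],
  ],
  yaw=[0.05,0.1,0.15,0.2,0.25,0.3,0.35,0.4,0.45,0.487],
  gripper=[55,55,55,55,55,55,55,55,55,55],
)

```text
clock: 3.37
tool_pos: [0.5305, -0.1214, 0.2523]
eef_rot: [0.567, 0.425, -0.564, 0.425]
contact_force: [0.3, 0.5, -0.1]
opening: 0.549
```

```bash
python3 - <<'E'
from h import *
rel([(.558,-.292,.20,-16)])
im=snapshot('wrist'); p=camera_params('wrist');cv2.imwrite('pics/w1.png',im[:,:,::-1])
for k,z in {'post_0':.105,'nozzle_fan':.05,'fan_grip':.093,'hub':.05,'front':.05,'nozzle_round':.05}.items():
    for r in spot_point(k,'wrist')[:4]:
        print(k,round(r['score'],2),np.round(r['pixel'],1),np.round(at_z('wrist',r['pixel'],z,p),3))
E
```

```text
t 3.37 tcp [ 0.5305 -0.1214  0.2523] jaw -16.1 tilt -1.0 q [ 0.06  0.58  0.13  1.83 -0.12  0.74 -0.02] F [ 0.3  0.5 -0.1] op 0.549
[5.19, 7.37, 15.64] -0.002
post_0 0.95 [219.8 220.9] [ 0.478 -0.165  0.105]
post_0 0.87 [422.4 219.7] [ 0.694 -0.23   0.105]
post_0 0.73 [325.9 116.9] [ 0.615 -0.091  0.105]
post_0 0.64 [315.9 308.9] [ 0.552 -0.309  0.105]
fan_grip 0.65 [362.1 261.7] [ 0.622 -0.27   0.093]
fan_grip 0.26 [268.4 164.2] [ 0.547 -0.122  0.093]
hub 0.92 [309.9 206.4] [ 0.583 -0.2    0.05 ]
hub 0.34 [362.7 262.6] [ 0.634 -0.302  0.05 ]
nozzle_round 0.86 [146.1 203. ] [ 0.381 -0.132  0.05 ]
nozzle_round 0.83 [263.9 245.8] [ 0.509 -0.236  0.05 ]
```

View pics/w1.png

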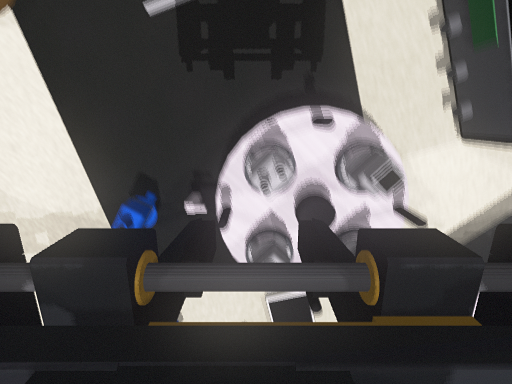

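apply_moves(
  delta_pos=[
    [0,2,4],
    [0,4,8],
    [0,6,12],
    [0,7.37,15.6],
    [0,7.37,15.6],
    [0,7.37,15.6],
    [0,7.37,15.6],
  ],
  yaw=[0,0,0,0,0,0,0],
  gripper=[55,55,55,55,55,55,55],
)

```text
clock: 4.3
tool_pos: [0.5597, -0.2854, 0.251]
eef_rot: [0.566, 0.428, -0.562, 0.426]
contact_force: [-0.3, 0.4, 0.3]
opening: 0.546
```

```bash
python3 - <<'E'
from h import *
p=camera_params('wrist');im=snapshot('wrist'); cv2.imwrite('pics/w2.png',im[:,:,::-1])
for k,z in {'post_0':.105,'nozzle_fan':.05,'fan_grip':.093,'hub':.05,'front':.05,'nozzle_round':.05}.items():
    for r in spot_point(k,'wrist')[:4]:
        print(k,round(r['score'],2),np.round(r['pixel'],1),np.round(at_z('wrist',r['pixel'],z,p),3))
rel([(.558,-.292,.098,-16)])
E
```

```text
post_0 0.92 [370.5  79.3] [ 0.692 -0.217  0.105]
post_0 0.83 [254.6 186.8] [ 0.555 -0.289  0.105]
post_0 0.62 [140.2  75.3] [ 0.48  -0.153  0.105]
nozzle_fan 0.77 [302.  131.6] [ 0.625 -0.252  0.05 ]
fan_grip 0.78 [309.6 138.8] [ 0.625 -0.257  0.093]
hub 0.68 [257.1  84.7] [ 0.587 -0.186  0.05 ]
front 0.53 [311.1 137.8] [ 0.634 -0.262  0.05 ]
front 0.41 [372.3  76.3] [ 0.717 -0.213  0.05 ]
nozzle_round 0.71 [84.1 97.6] [ 0.388 -0.145  0.05 ]
nozzle_round 0.6 [208.4 135.9] [ 0.514 -0.226  0.05 ]
t 4.65 tcp [ 0.5596 -0.2863  0.2515] jaw -15.7 tilt -1.0 q [ 0.34  0.69  0.11  1.57 -0.1   0.89  0.22] F [-0.4  0.3  0.2] op 0.553
[15.35, -0.03, 0.67] 0.005
```

View pics/w2.png

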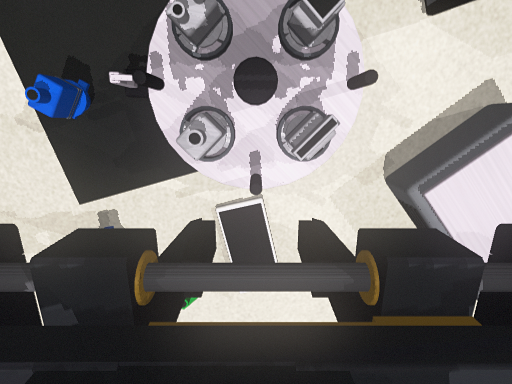

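apply_moves(
  delta_pos=[
    [4,-0.2,0.6],
    [8,-0.3,0.6],
    [12,-0.35,0.6],
    [15.3,-0.35,0.6],
    [15.3,-0.35,0.6],
    [15.3,-0.35,0.6],
    [15.3,-0.35,0.6],
    [15.3,-0.35,0.6],
    [15.3,-0.35,0.6],
  ],
  yaw=[0,0,0,0,0,0,0,0,0],
  gripper=[55,55,55,55,40,20,20,20,20],
  force=10,
)

```text
clock: 5.4
tool_pos: [0.5566, -0.2913, 0.1011]
eef_rot: [0.566, 0.426, -0.561, 0.428]
contact_force: [1.1, 0.6, 0.4]
opening: 0.208
```

```bash
python3 - <<'E'
from h import *
print(at_z('wrist',(115,77),.063))
p=camera_params('wrist');im=snapshot('wrist'); cv2.imwrite('pics/w3.png',im[:,:,::-1])
im=snapshot('side'); crop('side',im,(240,145,140,140),4.2,'s3')
a0=-106.8; H=np.array([.587,-.185])
W=[]
for d in range(6,61,6):
    a=np.radians(a0-d); W.append((*(H+.112*np.array([np.cos(a),np.sin(a)])),.098,-16-d))
rel(W)
E
```

```text
[ 0.49969102 -0.18294518  0.063     ]
t 5.5 tcp [ 0.5561 -0.291   0.1004] jaw -15.7 tilt -1.0 q [ 0.37  0.89  0.08  1.68 -0.12  0.57  0.25] F [-0.3  0.3  0.6] op 0.2
[0.23, -1.28, 0.07] 0.11
[0.22, -2.43, -0.13] 0.214
[0.22, -3.56, -0.46] 0.319
[0.21, -4.64, -0.9] 0.424
[0.21, -5.68, -1.45] 0.528
[0.21, -6.65, -2.1] 0.633
[0.21, -7.55, -2.86] 0.738
[0.21, -8.36, -3.7] 0.843
[0.21, -9.08, -4.63] 0.947
[0.21, -9.7, -5.62] 1.052
```

View pics/w3.png

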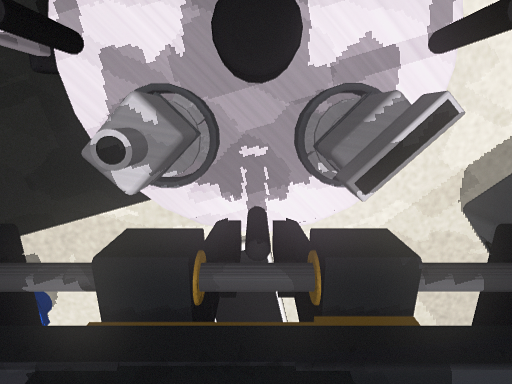

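View pics/s3.png

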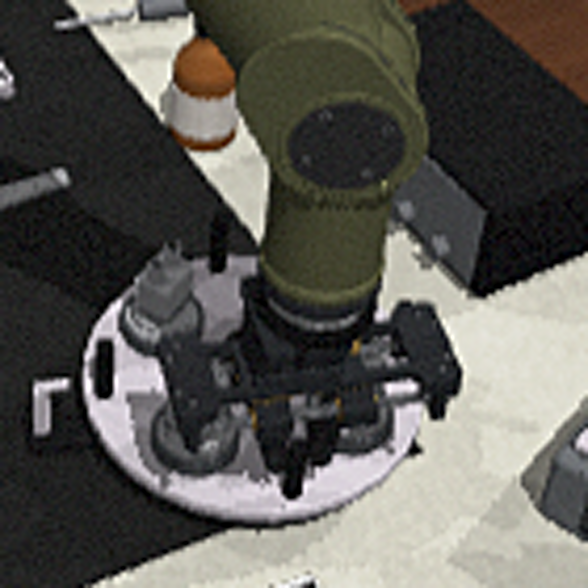

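apply_moves(
  delta_pos=[
    [0.1,-1.28,0.07],
    [0.1,-2.43,-0.13],
    [0.1,-3.56,-0.46],
    [0.1,-4.64,-0.9],
    [0.1,-5.68,-1.45],
    [0.1,-6.65,-2.1],
    [0.1,-7.55,-2.86],
    [0.1,-8.36,-3.7],
    [0.1,-9.08,-4.63],
    [0.1,-9.7,-5.62],
  ],
  yaw=[0.11,0.214,0.319,0.424,0.528,0.633,0.738,0.843,0.947,1.05],
  gripper=[20,20,20,20,20,20,20,20,20,20],
)

```text
clock: 6.33
tool_pos: [0.4793, -0.2135, 0.1008]
eef_rot: [0.706, 0.083, -0.698, 0.086]
contact_force: [0.6, -4.1, 3.3]
opening: 0.2
```

```bash
python3 - <<'E'
from h import *
p=camera_params('wrist');im=snapshot('wrist'); cv2.imwrite('pics/w4.png',im[:,:,::-1])
a0=-106.8; H=np.array([.587,-.185])
W=[]
for d in range(66,121,6):
    a=np.radians(a0-d); W.append((*(H+.112*np.array([np.cos(a),np.sin(a)])),.098,-16-d))
rel(W)
E
```

```text
t 6.38 tcp [ 0.4783 -0.2095  0.1003] jaw -76.4 tilt -1.0 q [ 0.17  0.83  0.27  2.01 -0.59  0.37 -0.43] F [-1.   2.2 -0. ] op 0.2
[0.23, -1.08, -0.01] 0.098
[0.24, -2.23, -0.2] 0.203
[0.24, -3.36, -0.51] 0.307
[0.24, -4.45, -0.94] 0.412
[0.25, -5.5, -1.48] 0.517
[0.25, -6.47, -2.13] 0.622
[0.26, -7.38, -2.87] 0.726
[0.27, -8.2, -3.7] 0.831
[0.28, -8.93, -4.62] 0.936
[0.28, -9.56, -5.61] 1.041
```

View pics/w4.png

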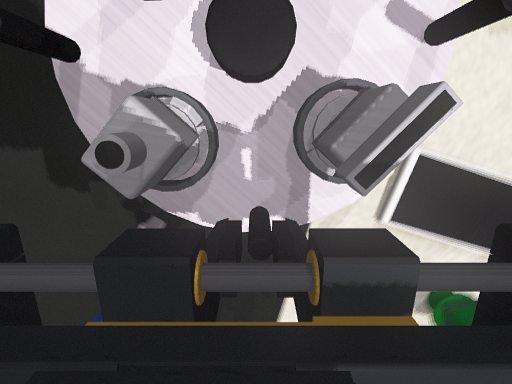

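apply_moves(
  delta_pos=[
    [0.1,-1.08,0],
    [0.1,-2.23,-0.2],
    [0.1,-3.36,-0.5],
    [0.1,-4.45,-0.94],
    [0.1,-5.5,-1.48],
    [0.1,-6.47,-2.13],
    [0.1,-7.38,-2.87],
    [0.1,-8.2,-3.7],
    [0.1,-8.93,-4.62],
    [0.1,-9.56,-5.6],
  ],
  yaw=[0.098,0.203,0.307,0.41,0.517,0.622,0.726,0.83,0.936,1.0],
  gripper=[20,20,20,20,20,20,20,20,20,20],
)

```text
clock: 7.22
tool_pos: [0.5091, -0.104, 0.1004]
eef_rot: [0.658, -0.263, -0.654, -0.266]
contact_force: [-4.5, -3.1, 2.1]
opening: 0.202
```

```bash
python3 - <<'E'
from h import *
p=camera_params('wrist');im=snapshot('wrist'); cv2.imwrite('pics/w5.png',im[:,:,::-1])
for k,z in {'post_0':.105,'nozzle_fan':.05,'fan_grip':.093,'hub':.05}.items():
    for r in spot_point(k,'wrist')[:4]:
        print(k,round(r['score'],2),np.round(r['pixel'],1),np.round(at_z('wrist',r['pixel'],z,p),3))
a0=-106.8; H=np.array([.587,-.185])
W=[]
for d in (124,128,132,136,138):
    a=np.radians(a0-d); W.append((*(H+.112*np.array([np.cos(a),np.sin(a)])),.098,-16-d))
rel(W)
E
```

```text
post_0 0.6 [259.6 248. ] [ 0.507 -0.106  0.105]
nozzle_fan 0.62 [347.8 135.4] [ 0.505 -0.186  0.05 ]
fan_grip 0.93 [372.2 145.3] [ 0.504 -0.183  0.093]
hub 0.64 [262.7  42.2] [ 0.585 -0.183  0.05 ]
t 7.47 tcp [ 0.5105 -0.1032  0.1   ] jaw -133.5 tilt -1.0 q [-0.18  0.88  0.51  2.03 -0.95  0.48 -1.28] F [ 0.5  0.7 -0.6] op 0.203
[0.21, -0.75, -0.06] 0.113
[0.22, -1.52, -0.19] 0.183
[0.23, -2.28, -0.37] 0.253
[0.23, -3.03, -0.6] 0.323
[0.24, -3.4, -0.74] 0.358
```

View pics/w5.png

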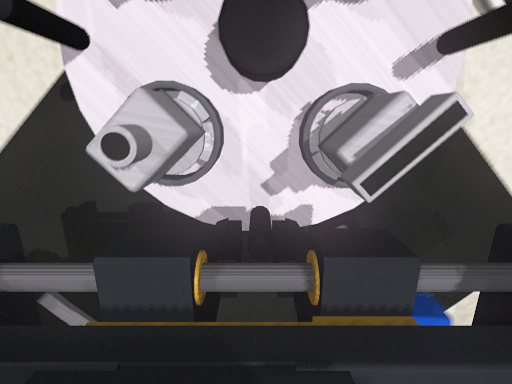

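apply_moves(
  delta_pos=[
    [0.1,-0.75,0],
    [0.1,-1.52,-0.15],
    [0.1,-2.28,-0.35],
    [0.1,-2.9,-0.55],
    [0.1,-2.9,-0.55],
    [0.1,-2.9,-0.55],
    [0.1,-2.9,-0.55],
  ],
  yaw=[0.1,0.16,0.22,0.26,0.26,0.26,0.26],
  gripper=[20,20,20,20,20,20,20],
)

```text
clock: 8.05
tool_pos: [0.5345, -0.0865, 0.0994]
eef_rot: [0.62, -0.342, -0.615, -0.347]
contact_force: [0.4, 0.2, 0.4]
opening: 0.202
```

```bash
python3 - <<'E'
from h import *
p=camera_params('wrist');im=snapshot('wrist'); cv2.imwrite('pics/w6.png',im[:,:,::-1])
for k,z in {'post_0':.105,'nozzle_fan':.05,'fan_grip':.093,'hub':.05}.items():
    for r in spot_point(k,'wrist')[:4]:
        X=at_z('wrist',r['pixel'],z,p)
        print(k,round(r['score'],2),np.round(r['pixel'],1),np.round(X,3),np.degrees(np.arctan2(X[1]+.185,X[0]-.587)).round(1))
rel([])
im=snapshot('side'); crop('side',im,(240,175,110,110),5.4,'s6')
im=snapshot('top'); crop('top',im,(265,110,125,125),4.8,'t6')
E
```

```text
post_0 0.69 [259.1 252.5] [ 0.531 -0.086  0.105] 119.6
nozzle_fan 0.58 [351.8 138.8] [ 0.507 -0.164  0.05 ] 165.4
fan_grip 0.67 [378.6 149.6] [ 0.507 -0.162  0.093] 164.1
t 8.3 tcp [ 0.5345 -0.0862  0.0994] jaw -148.4 tilt -0.9999 q [-0.25  0.91  0.57  1.97 -0.96  0.55 -1.58] F [-0.6  0.3  0.2] op 0.201
```

View pics/w6.png

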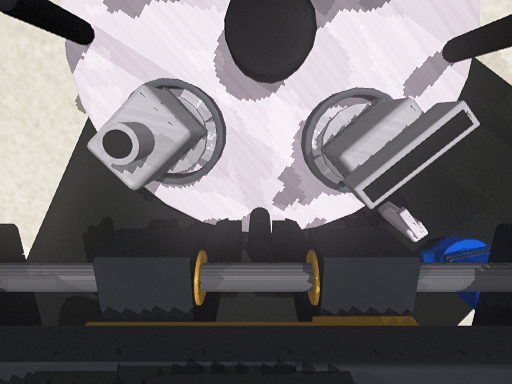

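View pics/s6.png

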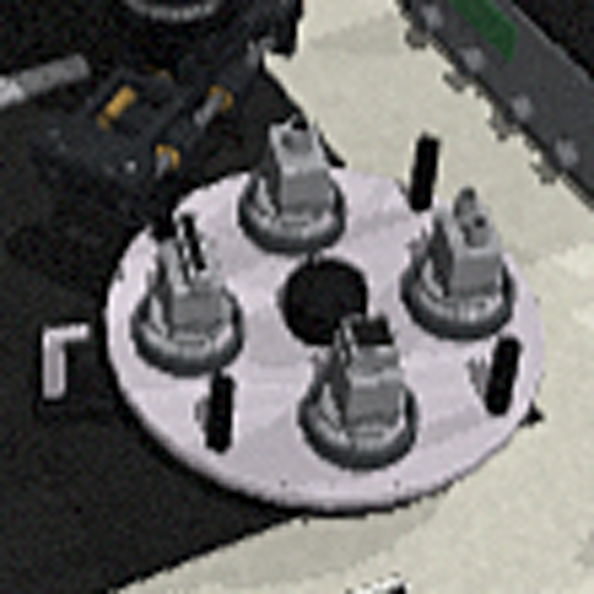

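View pics/t6.png

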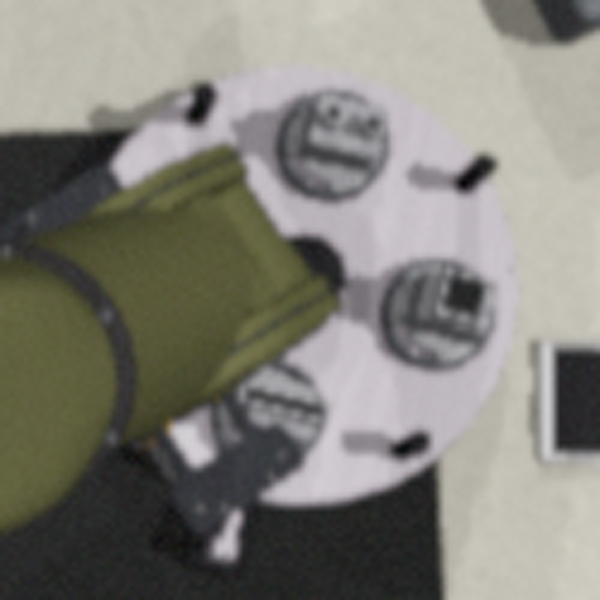

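```bash
python3 - <<'E'
from h import *
for px in [(418,237),(410,235),(388,206)]:
    X=at_z('wrist',px,.063); print(X.round(3),np.degrees(np.arctan2(X[1]+.185,X[0]-.587)).round(1),np.hypot(X[1]+.185,X[0]-.587).round(3))
H=np.array([.587,-.185])
W=[(.5345,-.0862,.2,-148.4),(.512,-.162,.2,-195),(.512,-.162,.2,-15)]
rel(W)
E
```

```text
[ 0.435 -0.133  0.063] 161.3 0.161
[ 0.44  -0.132  0.063] 160.0 0.156
[ 0.465 -0.14   0.063] 159.7 0.13
t 8.4 tcp [ 0.5345 -0.0861  0.0994] jaw -148.4 tilt -0.9999 q [-0.25  0.91  0.57  1.97 -0.96  0.55 -1.58] F [0.4 0.2 0.3] op 0.199
[-10.06, -0.09, -0.03] -0.0
[-10.11, 5.79, -5.31] 0.813
[-10.11, 5.79, -5.31] -2.328
```

apply_moves(
  delta_pos=[
    [0,-0.25,-0.05],
    [0,-0.5,-0.1],
    [0,-0.5,-0.1],
    [0,-0.3,-0.1],
    [0,-0.2,-0.1],
    [-4,-0.2,-0.1],
    [-8,-0.2,-0.1],
    [-11,-0.2,-0.1],
  ],
  yaw=[0,0,0,0,0,0,0,0],
  gripper=[20,20,20,30,40,50,75,100],
)

```text
clock: 9.07
tool_pos: [0.5366, -0.087, 0.2118]
eef_rot: [0.62, -0.342, -0.614, -0.348]
contact_force: [1.3, 0.3, 0.9]
opening: 0.558
```

```bash
python3 - <<'E'
from h import *
rel([(.511,-.161,.23,-16)])
E
```

```text
t 9.07 tcp [ 0.5366 -0.087   0.2118] jaw -148.4 tilt -0.9999 q [-0.35  0.77  0.78  1.89 -0.76  0.79 -1.74] F [1.3 0.3 0.9] op 0.558
[-1.86, 6.03, -4.97] -2.311
```

apply_moves(
  delta_pos=[
    [-1.5,1,-1],
    [-1.8,2,-2],
    [-1.8,3,-3],
    [-1.8,4,-4],
    [-1.8,5,-5],
    [-1.8,6,-5],
    [-1.8,6,-5],
    [-1.8,6,-5],
    [-1.8,6,-5],
    [-1.8,6,-5],
  ],
  yaw=[-0.12,-0.24,-0.36,-0.48,-0.6,-0.72,-0.84,-0.96,-1.08,-1.2],
  gripper=[100,100,100,100,100,100,100,100,100,100],
)

```text
clock: 9.9
tool_pos: [0.5121, -0.1614, 0.2298]
eef_rot: [0.709, 0.066, -0.699, 0.065]
contact_force: [-1.0, -0.0, 0.2]
opening: 0.999
```

apply_moves(
  delta_pos=[
    [0,0,0],
    [0,0,0],
    [0,0,0],
    [0,0,0],
    [0,0,0],
    [0,0,0],
    [0,0,0],
    [0,0,0],
    [0,0,0],
    [0,0,0],
  ],
  yaw=[-0.12,-0.24,-0.36,-0.48,-0.6,-0.72,-0.84,-0.96,-1.08,-1.12],
  gripper=[100,100,100,100,100,100,100,100,100,100],
)

```text
clock: 10.73
tool_pos: [0.5127, -0.1617, 0.2302]
eef_rot: [0.565, 0.428, -0.556, 0.434]
contact_force: [0.5, -1.4, 0.6]
opening: 0.998
```

```bash
python3 - <<'E'
from h import *
snapshot('top'); 
p=camera_params('wrist');im=snapshot('wrist'); cv2.imwrite('pics/w7.png',im[:,:,::-1])
for c in ('wrist','top'):
  p=camera_params(c)
  for k,z in {'post_0':.105,'nozzle_fan':.05,'fan_grip':.093,'hub':.05,'nozzle_square':.05,'nozzle_twin':.05,'nozzle_round':.05}.items():
    for r in spot_point(k,c)[:4]:
        X=at_z(c,r['pixel'],z,p)
        print(c,k,round(r['score'],2),np.round(r['pixel'],1),np.round(X,3),np.degrees(np.arctan2(X[1]+.185,X[0]-.587)).round(1))
rel([(.511,-.161,.23,-16)])
E
```

```text
wrist post_0 0.95 [429.8 109.5] [ 0.687 -0.133  0.105] 27.5
wrist post_0 0.37 [385.7 184.5] [ 0.637 -0.193  0.105] -9.5
wrist post_0 0.21 [253.7 183.4] [ 0.511 -0.157  0.105] 160.1
wrist nozzle_fan 0.9 [252.8 172.1] [ 0.511 -0.157  0.05 ] 159.9
wrist fan_grip 0.67 [254.5 181.1] [ 0.512 -0.158  0.093] 160.4
wrist hub 0.82 [321.1 178.2] [ 0.587 -0.186  0.05 ] -99.5
wrist nozzle_square 0.75 [312.1 237.5] [ 0.56  -0.258  0.05 ] -110.1
wrist nozzle_square 0.21 [298.  312.5] [ 0.518 -0.362  0.05 ] -111.3
wrist nozzle_twin 0.66 [382.6 184. ] [ 0.657 -0.212  0.05 ] -21.4
wrist nozzle_round 0.81 [328.6 110.3] [ 0.611 -0.112  0.05 ] 72.0
wrist nozzle_round 0.74 [138.5 177.5] [ 0.379 -0.127  0.05 ] 164.5
wrist nozzle_round 0.6 [160.3 307.5] [ 0.341 -0.303  0.05 ] -154.4
top post_0 0.95 [292.7 184.1] [ 0.54  -0.086  0.105] 115.3
top post_0 0.85 [311.6 127.1] [ 0.692 -0.142  0.105] 22.3
top post_0 0.76 [368.2 146.8] [ 0.635 -0.29   0.105] -65.6
top post_0 0.67 [319.5 197.6] [ 0.503 -0.155  0.105] 160.5
top nozzle_fan 0.53 [318.9 196.4] [ 0.512 -0.161  0.05 ] 162.6
top nozzle_fan 0.44 [307.1 130.7] [ 0.695 -0.136  0.05 ] 24.3
top fan_grip 0.59 [320.5 191.4] [ 0.52  -0.16   0.093] 159.5
top hub 0.66 [327.9 166.3] [ 0.594 -0.189  0.05 ] -32.9
top nozzle_square 0.4 [316.5 189.6] [ 0.53  -0.155  0.05 ] 152.5
top nozzle_square 0.27 [331.2 141.5] [ 0.663 -0.202  0.05 ] -12.3
top nozzle_twin 0.68 [330.8 140.9] [ 0.665 -0.201  0.05 ] -11.3
top nozzle_round 0.67 [306.6 255. ] [ 0.354 -0.122  0.05 ] 164.8
top nozzle_round 0.66 [367.2 147.1] [ 0.645 -0.3    0.05 ] -63.4
top nozzle_round 0.61 [301.1 158.7] [ 0.617 -0.117  0.05 ] 66.3
top nozzle_round 0.54 [409.2 227.9] [ 0.42  -0.402  0.05 ] -127.6
t 11.53 tcp [ 0.5121 -0.1614  0.2298] jaw -15.2 tilt -0.9999 q [ 0.17  0.6   0.09  1.88 -0.09  0.65  0.05] F [-0.2 -1.2  0.3] op 1.004
[-0.03, -0.12, -0.01] 0.014
```

View pics/w7.png

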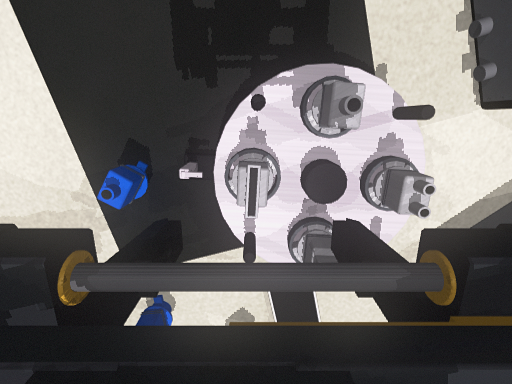

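```bash
python3 - <<'E'
from h import *
for px in [(182,174),(200,174)]:
    X=at_z('wrist',px,.063); print(X.round(3),np.degrees(np.arctan2(X[1]+.185,X[0]-.587)).round(1))
im=cv2.imread('pics/w7.png')[:,:,::-1]; crop('w',im,(170,90,170,170),4,'w7c')
E
```

```text
[ 0.433 -0.135  0.063] 162.0
[ 0.452 -0.14   0.063] 161.7
```

View pics/w7c.png

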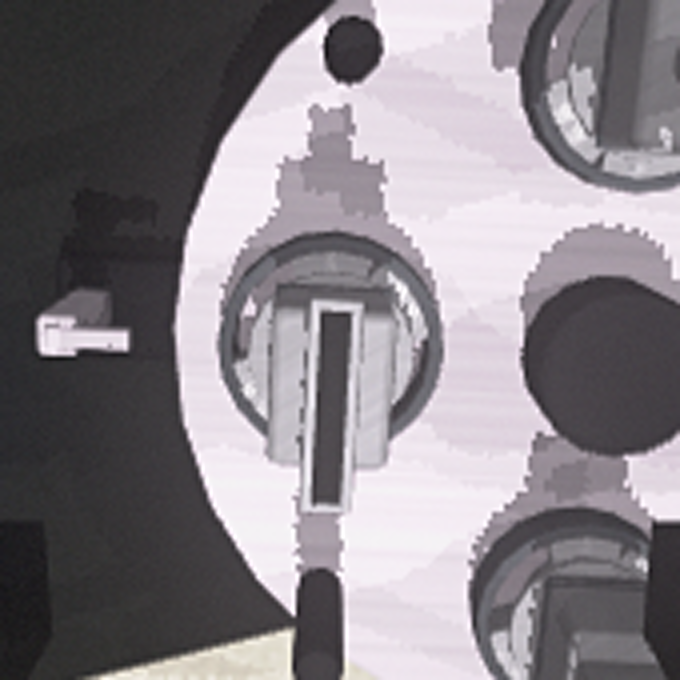

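```bash
python3 - <<'E'
from h import *
rel([(.511,-.159,.093,-18)])
E
```

```text
t 11.53 tcp [ 0.5121 -0.1614  0.2298] jaw -15.2 tilt -0.9999 q [ 0.17  0.6   0.09  1.88 -0.09  0.65  0.05] F [-0.2 -1.2  0.3] op 1.004
[13.67, -0.35, -0.13] 0.049
```

apply_moves(
  delta_pos=[
    [0,-0.2,-0.1],
    [3,-0.2,-0.1],
    [7,-0.2,-0.1],
    [10,-0.2,-0.1],
    [13.6,-0.2,-0.1],
    [13.6,-0.2,-0.1],
    [13.6,-0.2,-0.1],
  ],
  yaw=[0.05,0.05,0.05,0.05,0.05,0.05,0.05],
  gripper=[60,60,60,60,60,60,60],
)

```text
clock: 12.12
tool_pos: [0.5112, -0.1594, 0.0927]
eef_rot: [0.576, 0.414, -0.569, 0.417]
contact_force: [-0.6, -0.7, 0.7]
opening: 0.6
```

```bash
python3 - <<'E'
from h import *
p=camera_params('wrist');im=snapshot('wrist'); cv2.imwrite('pics/w8.png',im[:,:,::-1])
rel([(.511,-.159,.093,-18)])
E
```

```text
t 12.17 tcp [ 0.5126 -0.1598  0.0944] jaw -18.1 tilt -0.9999 q [ 0.19  0.82  0.05  1.97 -0.13  0.34  0.03] F [ 1.2 -1.   0.1] op 0.6
[0.14, -0.18, -0.03] -0.001
```

View pics/w8.png

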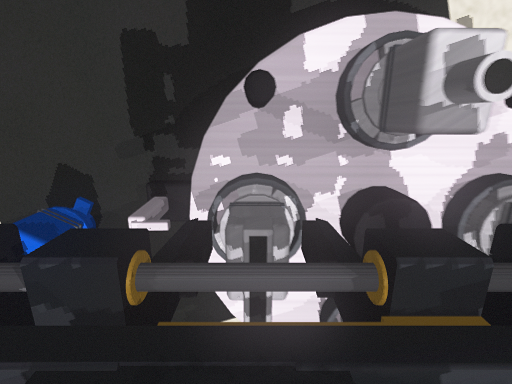

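apply_moves(
  delta_pos=[
    [0,0,0],
    [0,0,0],
    [0,0,0],
    [0,0,0],
    [0,0,0],
  ],
  yaw=[0,0,0,0,0],
  gripper=[40,20,20,20,20],
  force=20,
)

```text
clock: 12.58
tool_pos: [0.5125, -0.1599, 0.0959]
eef_rot: [0.577, 0.413, -0.568, 0.418]
contact_force: [-2.4, 1.1, 9.4]
opening: 0.345
```

```bash
python3 - <<'E'
from h import *
rel([])
E
```

```text
t 12.58 tcp [ 0.5125 -0.1599  0.0959] jaw -18.1 tilt -0.9999 q [ 0.19  0.82  0.05  1.97 -0.13  0.34  0.03] F [-2.4  1.1  9.4] op 0.345
```

apply_moves(
  delta_pos=[
    [0,0,0],
    [0,0,0],
    [0,0,0],
    [0,0,0],
    [0,0,0],
  ],
  yaw=[-0.08,-0.16,-0.24,-0.32,-0.4],
  gripper=[20,20,20,20,20],
)

```text
clock: 13.0
tool_pos: [0.5128, -0.16, 0.0964]
eef_rot: [0.481, 0.518, -0.473, 0.525]
contact_force: [-0.0, 0.6, -1.6]
opening: 0.339
```

```bash
python3 - <<'E'
from h import *
p=camera_params('wrist');im=snapshot('wrist'); cv2.imwrite('pics/w9.png',im[:,:,::-1])
rel([(.5125,-.16,.095,-18.1+65)])
E
```

```text
t 13.05 tcp [ 0.5127 -0.1601  0.0964] jaw 5.3 tilt -0.9999 q [ 0.24  0.82 -0.03  1.97  0.05  0.34  0.27] F [-1.2  0.  -1.4] op 0.344
[0.14, -0.02, -0.01] -0.727
```

View pics/w9.png

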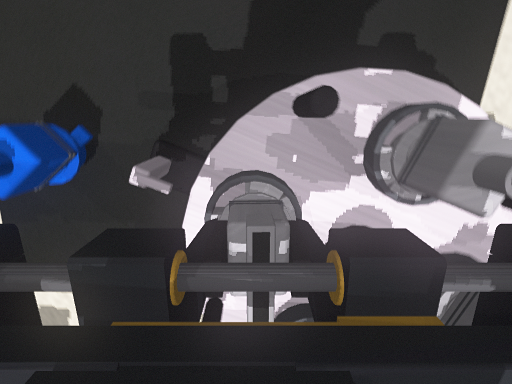

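Turning well, the nozzle stays square in the jaws. Complete the turn to 65°.

apply_moves(
  delta_pos=[
    [0,0,0],
    [0,0,0],
    [0,0,0],
    [0,0,0],
    [0,0,0],
    [0,0,0],
    [0,0,0],
    [0,0,0],
    [0,0,0],
    [0,0,0],
  ],
  yaw=[-0.08,-0.16,-0.24,-0.32,-0.4,-0.48,-0.56,-0.64,-0.73,-0.73],
  gripper=[20,20,20,20,20,20,20,20,20,20],
)

```text
clock: 13.88
tool_pos: [0.5122, -0.1601, 0.0965]
eef_rot: [0.261, 0.653, -0.256, 0.663]
contact_force: [-0.4, 0.7, -1.3]
opening: 0.341
```

```bash
python3 - <<'E'
from h import *
p=camera_params('wrist');im=snapshot('wrist'); cv2.imwrite('pics/w10.png',im[:,:,::-1])
for k,z in {'post_0':.105,'hub':.05}.items():
    for r in spot_point(k,'wrist')[:4]:
        X=at_z('wrist',r['pixel'],z,p)
        print(k,round(r['score'],2),np.round(r['pixel'],1),np.round(X,3),np.degrees(np.arctan2(X[1]+.185,X[0]-.587)).round(1))
rel([(.5125,-.16,.095,-18.1+65)])
im=snapshot('side'); crop('side',im,(240,175,110,110),5.4,'s10')
E
```

```text
post_0 0.83 [409.6 190.2] [ 0.535 -0.084  0.105] 117.1
hub 0.89 [297.6 300.1] [ 0.584 -0.185  0.05 ] 172.3
t 14.03 tcp [ 0.5123 -0.16    0.0964] jaw 46.9 tilt -0.9999 q [ 0.33  0.82 -0.18  1.96  0.36  0.37  0.69] F [-1.7  0.8 -1.2] op 0.338
[0.15, 0.02, 0.01] 0.0
```

View pics/w10.png

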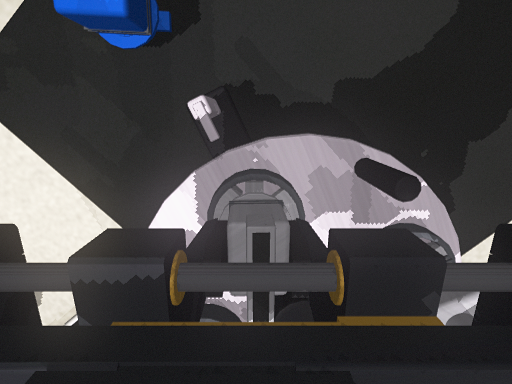

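View pics/s10.png

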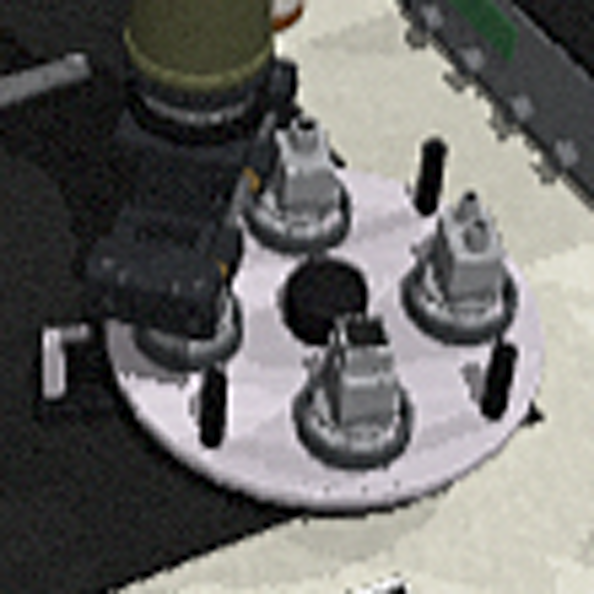

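apply_moves(
  delta_pos=[
    [-0.3,0,0],
    [-0.6,0,0],
    [-0.9,0,0],
    [-1.2,0,0],
  ],
  yaw=[0,0,0,0],
  gripper=[20,20,20,20],
)

```text
clock: 14.42
tool_pos: [0.5123, -0.16, 0.1089]
eef_rot: [0.262, 0.653, -0.257, 0.663]
contact_force: [-0.7, 0.6, -2.3]
opening: 0.345
```

```bash
python3 - <<'E'
from h import *
rel([])
E
```

```text
t 14.42 tcp [ 0.5123 -0.16    0.1089] jaw 46.9 tilt -0.9999 q [ 0.33  0.8  -0.19  1.96  0.35  0.4   0.7 ] F [-0.7  0.6 -2.3] op 0.345
```

apply_moves(
  delta_pos=[
    [-2,0,0],
    [-4,0,0],
    [-6,0,0],
    [-8,0,0],
    [-10.5,0,0],
    [-10.5,0,0],
  ],
  yaw=[0,0,0,0,0,0],
  gripper=[20,20,20,20,20,20],
)

```text
clock: 14.92
tool_pos: [0.5135, -0.1607, 0.2183]
eef_rot: [0.263, 0.65, -0.257, 0.666]
contact_force: [1.0, -1.5, -1.2]
opening: 0.344
```

```bash
python3 - <<'E'
from h import *
rel([(.514,.306,.215,46.9)])
p=camera_params('wrist');im=snapshot('wrist'); cv2.imwrite('pics/w11.png',im[:,:,::-1])
im=snapshot('side'); crop('side',im,(200,115,160,160),3.7,'s11')
E
```

```text
t 14.92 tcp [ 0.5135 -0.1607  0.2183] jaw 46.9 tilt -0.9997 q [ 0.4   0.62 -0.29  1.88  0.27  0.65  0.77] F [ 1.  -1.5 -1.2] op 0.344
[0.28, 34.1, -31.87] -0.0
```

View pics/s11.png

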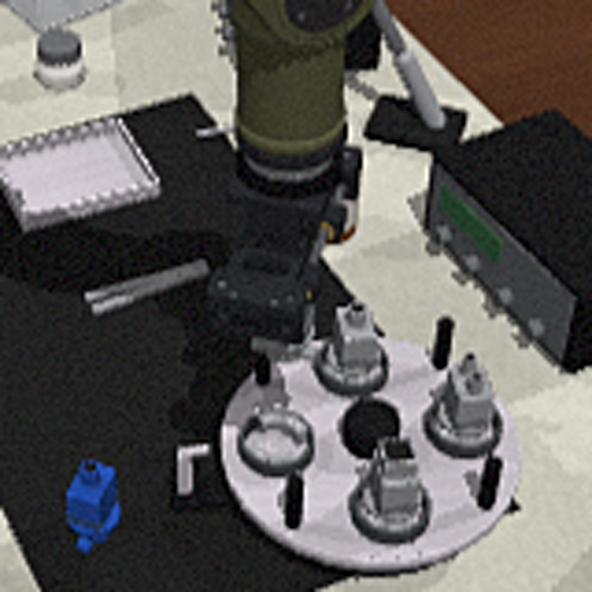

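apply_moves(
  delta_pos=[
    [0,2.5,-2.3],
    [0,5.1,-4.8],
    [0,7.8,-7.3],
    [0,10.5,-9.8],
    [0,13.2,-12.3],
    [0,15.9,-14.8],
    [0,18.6,-17.4],
    [0,21.3,-19.9],
    [0,24,-22.4],
    [0,26.5,-24.8],
  ],
  yaw=[0,0,0,0,0,0,0,0,0,0],
  gripper=[20,20,20,20,20,20,20,20,20,20],
)

```text
clock: 15.85
tool_pos: [0.5104, 0.2045, 0.2132]
eef_rot: [0.261, 0.652, -0.258, 0.663]
contact_force: [1.8, 0.9, -2.0]
opening: 0.347
```

```bash
python3 - <<'E'
from h import *
rel([(.514,.306,.215,46.9)])
E
```

```text
t 15.85 tcp [0.5104 0.2045 0.2132] jaw 46.9 tilt -0.9999 q [-0.35  0.64 -0.2   1.85  0.21  0.66  0.14] F [ 1.8  0.9 -2. ] op 0.347
[-0.19, 7.67, -6.66] 0.001
```

apply_moves(
  delta_pos=[
    [0,2.6,-2.2],
    [0,5.2,-4.4],
    [0,7.67,-6.66],
    [0,7.67,-6.66],
    [3,7.67,-6.66],
    [6,7.67,-6.66],
    [9,7.67,-6.66],
    [12,7.67,-6.66],
    [12,7.67,-6.66],
    [12,7.67,-6.66],
  ],
  yaw=[0,0,0,0,0,0,0,0,0,0],
  gripper=[20,20,20,20,20,20,20,20,20,20],
)

```text
clock: 16.68
tool_pos: [0.5144, 0.3047, 0.0911]
eef_rot: [0.26, 0.654, -0.259, 0.662]
contact_force: [-0.6, -0.7, -1.7]
opening: 0.337
```

```bash
python3 - <<'E'
from h import *
rel([(.514,.306,.0504,46.9)])
p=camera_params('wrist');im=snapshot('wrist'); cv2.imwrite('pics/w12.png',im[:,:,::-1])
for r in spot_point('tray','wrist')[:2]+spot_point('nozzle_fan','wrist')[:2]:
        print(round(r['score'],2),np.round(r['pixel'],1),at_z('wrist',r['pixel'],0,p).round(3))
im=snapshot('side'); crop('side',im,(170,90,120,110),5,'s12')
E
```

```text
t 16.68 tcp [0.5144 0.3047 0.0911] jaw 46.9 tilt -0.9999 q [-0.54  0.88 -0.14  1.78  0.24  0.5  -0.02] F [-0.6 -0.7 -1.7] op 0.337
[4.07, 0.05, -0.16] 0.001
0.64 [252.4 192.1] [0.508 0.305 0.   ]
0.63 [252.8 214.1] [0.523 0.291 0.   ]
```

View pics/w12.png

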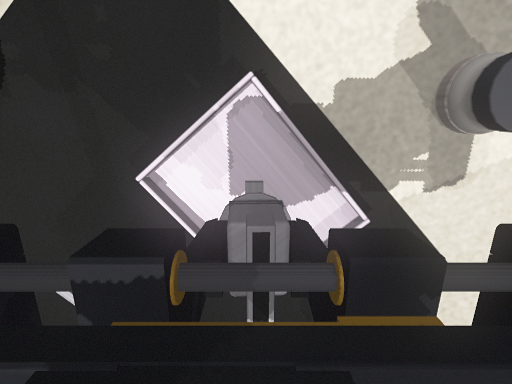

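View pics/s12.png

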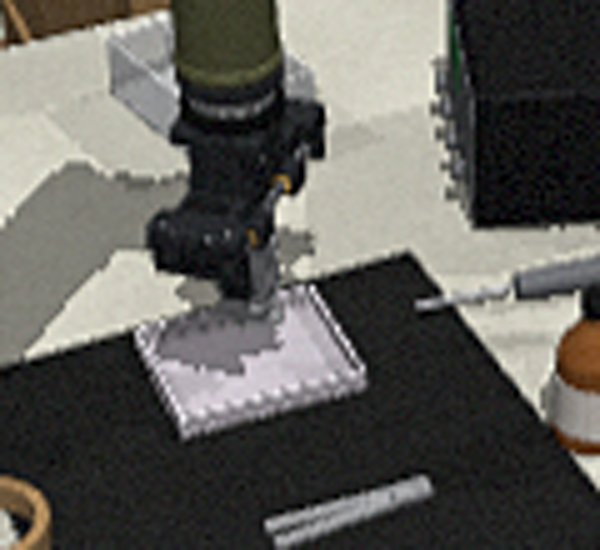

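apply_moves(
  delta_pos=[
    [1,0,0],
    [2,0,0],
    [3,0,0],
    [3.5,0,0],
    [3.7,0,0],
    [3.85,0,0],
    [4.0,0,0],
    [4.05,0,0],
  ],
  yaw=[0,0,0,0,0,0,0,0],
  gripper=[20,20,20,20,20,20,20,20],
)

```text
clock: 17.55
tool_pos: [0.5179, 0.3067, 0.0544]
eef_rot: [0.262, 0.652, -0.257, 0.664]
contact_force: [-0.4, -0.6, -0.7]
opening: 0.337
```

```bash
python3 - <<'E'
from h import *
rel([])
E
```

```text
t 17.55 tcp [0.5179 0.3067 0.0544] jaw 46.9 tilt -0.9998 q [-0.55  0.94 -0.12  1.78  0.26  0.43 -0.03] F [-0.4 -0.6 -0.7] op 0.337
```

apply_moves(
  delta_pos=[
    [0.2,0,0],
    [0.3,0,0],
    [0.3,0,0],
  ],
  yaw=[0,0,0],
  gripper=[20,20,20],
)

```text
clock: 17.8
tool_pos: [0.5179, 0.3067, 0.0514]
eef_rot: [0.262, 0.652, -0.257, 0.664]
contact_force: [0.3, 0.8, -0.8]
opening: 0.342
```

```bash
python3 - <<'E'
from h import *
rel([])
p=camera_params('wrist');im=snapshot('wrist'); cv2.imwrite('pics/w13.png',im[:,:,::-1])
im=snapshot('side'); crop('side',im,(170,90,120,110),5,'s13')
E
```

```text
t 17.8 tcp [0.5179 0.3067 0.0514] jaw 46.9 tilt -0.9998 q [-0.55  0.94 -0.12  1.78  0.26  0.42 -0.04] F [ 0.3  0.8 -0.8] op 0.342
```

View pics/w13.png

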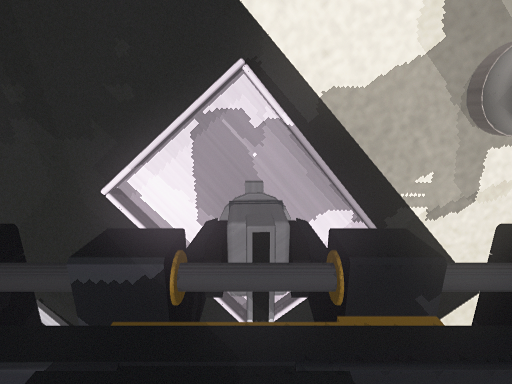

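apply_moves(
  delta_pos=[
    [0.1,0,0],
    [0.2,0,0],
    [0.2,0,0],
  ],
  yaw=[0,0,0],
  gripper=[20,20,20],
)

```text
clock: 18.15
tool_pos: [0.5183, 0.3066, 0.05]
eef_rot: [0.263, 0.651, -0.257, 0.664]
contact_force: [-0.6, -0.5, 2.8]
opening: 0.341
```

```bash
python3 - <<'E'
from h import *
rel([])
E
```

```text
t 18.15 tcp [0.5183 0.3066 0.05  ] jaw 46.9 tilt -0.9998 q [-0.55  0.94 -0.12  1.78  0.26  0.42 -0.04] F [-0.6 -0.5  2.8] op 0.341
```

apply_moves(
  delta_pos=[
    [0,0,0],
    [0,0,0],
    [0,0,0],
    [0,0,0],
    [0,0,0],
  ],
  yaw=[0,0,0,0,0],
  gripper=[40,55,70,70,70],
)

```text
clock: 18.57
tool_pos: [0.5183, 0.3067, 0.0499]
eef_rot: [0.263, 0.652, -0.257, 0.664]
contact_force: [-0.5, 0.2, -1.0]
opening: 0.677
```

apply_moves(
  delta_pos=[
    [-1.5,0,0],
    [-4,0,0],
    [-8,0,0],
    [-12,0,0],
    [-16,0,0],
    [-16,0,0],
    [-16,0,0],
    [-16,0,0],
  ],
  yaw=[0,0,0,0,0,0,0,0],
  gripper=[70,70,70,70,70,70,70,70],
)

```text
clock: 19.23
tool_pos: [0.5148, 0.3061, 0.2096]
eef_rot: [0.262, 0.652, -0.257, 0.664]
contact_force: [0.4, 0.5, -0.7]
opening: 0.699
```

```bash
python3 - <<'E'
from h import *
rel([])
p=camera_params('wrist');im=snapshot('wrist'); cv2.imwrite('pics/w14.png',im[:,:,::-1])
for k in('tray','nozzle_fan'):
  for r in spot_point(k,'wrist')[:2]: print(k,round(r['score'],2),np.round(r['pixel'],1),at_z('wrist',r['pixel'],0,p).round(3))
im=snapshot('side'); crop('side',im,(150,80,200,200),3,'s14')
for k in('tray','nozzle_fan'):
  for r in spot_point(k,'side')[:2]: print(k,round(r['score'],2),np.round(r['pixel'],1),at_z('side',r['pixel'],0).round(3))
for k in('flask','phone','screwdriver','paste_jar','tweezers'):
  print(k,[at_z('side',r['pixel'],0).round(3) for r in spot_point(k,'side')[:2]])
E
```

```text
t 19.23 tcp [0.5148 0.3061 0.2096] jaw 46.9 tilt -0.9998 q [-0.51  0.7  -0.19  1.71  0.2   0.74  0.02] F [ 0.4  0.5 -0.7] op 0.699
tray 0.79 [253.3 164.6] [0.509 0.308 0.   ]
nozzle_fan 0.69 [256.8 169.5] [ 0.517  0.307 -0.   ]
nozzle_fan 0.48 [155.2 258.3] [0.512 0.116 0.   ]
nozzle_fan 0.72 [221.9 166.3] [0.511 0.282 0.   ]
flask [array([0.713, 0.125, 0.   ]), array([0.509, 0.103, 0.   ])]
phone [array([ 0.514, -0.408,  0.   ])]
screwdriver [array([0.722, 0.284, 0.   ]), array([ 0.66 , -0.059,  0.   ])]
paste_jar [array([0.558, 0.449, 0.   ])]
tweezers [array([0.516, 0.112, 0.   ]), array([0.512, 0.323, 0.   ])]
```

View pics/w14.png

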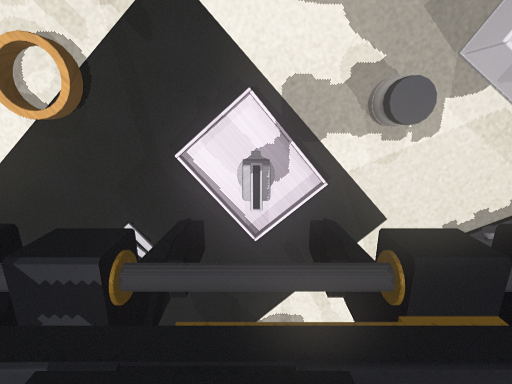

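View pics/s14.png

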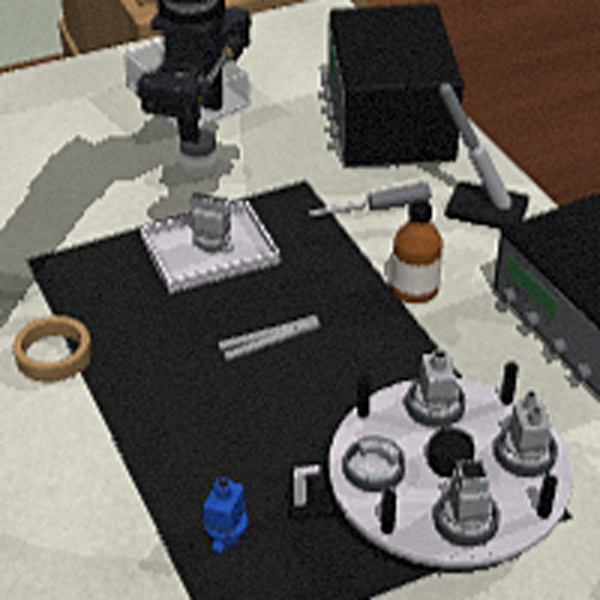

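```bash
python3 -c "
from plant import *
print(finish_job())"
```

```text
the job is handed in; nothing more can be done
None
```

The flat-mouthed nozzle is standing upright in the aluminium tray and the job is handed in, at about 19 s of the 72 s allowed. No verdict comes back, so what follows rests on my own checks.

- **Turning:** I caged one post loosely between the jaws and turned the carousel about 137° clockwise. Before gripping, the wrist camera put the nozzle at (0.511, -0.158), about 2 mm from my estimate of the front point.
- **Unscrewing and lifting:** I gripped the block and turned it 65° anticlockwise. The disc did not move, and the nozzle lifted out with no resistance.
- **Placing:** The wrist camera afterwards showed it upright at about (0.517, 0.307). That is roughly 8 mm from the same camera's tray centre of (0.509, 0.308), with the gripper open and well clear above.
- **Everything else:** In the last pictures the other three nozzles sit in their sockets, and I saw nothing on the bench displaced.

**Checks that disagreed:**
- **Pointer direction:** estimates ranged from about 160° to 164° between cameras, so I aimed for the middle.
- **Placed nozzle:** the side camera's network put its foot at y = 0.282, against 0.307 from the wrist camera. The side picture shows it well inside the tray, and either value is within the limits.
- **Paste jar:** the side-camera estimate moved about 35 mm, close to the 40 mm limit. The arm was partly in front of the jar in that picture and never went near it, so I took this as detection error.

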